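# Sort the sheeter studs into the pitch gauges

### The arm

A 7-joint arm with a two-finger parallel gripper is mounted at the origin on the work surface. World frame = base frame: x ahead of the robot, y to its left, z up, the work surface at z = 0. Lengths are in m, angles in rad, forces in N, time in s.
With the tool pointing down it reaches from about 0.35 to 0.9 m from the base axis. Payload 8.1 kg.
Tool frame: the origin (TCP) lies midway between the tips of the shut fingers; the grasp point (between the pads) lies 19 mm behind it; x points along the fingers, z is the direction in which the jaws open and shut, and the axes are right-handed (so a half turn about x gives the same grasp; the last joint's range is limited). The gripper opens to 92 mm and grips with 3 to 60 N. Pads are 19 mm wide; open, the fingers measure 130 mm over their backs; the gripper's body (75 mm by 190 mm) begins 47 mm behind the grasp point.
Start: joints at [-1.28, 0.434, 0.025, 1.573, -0.012, 1.134, -0.075], TCP at [0.24, 0.577, 0.227] pointing down, gripper open.
Joint ranges: [-2.62, 2.62], [-0.44, 2.09], [-1.27, 1.32], [0.08, 2.57], [-1.32, 4.46], [0.12, 2], [-2.74, 2.74]. Speed limits (rad/s): [2.22, 2.22, 3.01, 3.01, 3.14, 3.14, 3.14].

### API

Orientations are given as a rotation vector (axis times angle).
In Python, from cell import arm, optics, finder gives the robot as it stands.
- The arm moves only by the tool send_rows, never from a script. Its argument "rows" is a list that holds one entry, the list of rows, each a list of 7 numbers: the shift along the tool's x, y, z in mm, then the turn, a rotation vector about the tool's x, y, z in degrees, then the opening in per cent of the stroke, from 0 (shut) to 100 (fully open). A call has exactly 8 rows; each row is the pose to reach, as a shift and turn from the pose commanded when the call began, along the tool's axes at that moment; what a row does not reach only later rows make up. A row lasts 1/10 s, in which the tool goes at most 50 mm and 8.59 degrees, less where a joint would pass 70% of its speed; a pose out of reach is approached as far as the arm can. A call with a gripper value outside its range is refused whole. The fingers move at their own pace and stop on an object; "grip_force" is the grip in N (left out, the last holds). Time passes only in rows, so rows that repeat a pose let the fingers close, or fill a call up. It gives the time, the measured TCP pose, the force and the opening at its end, in the units of the state.
- arm.observe(): the state, without advancing time (a new reading comes with each control period).
- optics.get_image(name): name is "scene" or "side" or "wrist"; returns (picture, depth): 480x640x3 uint8, red, green, blue; 480x640 float32, m along the optical axis (not along the pixel's ray), 0 where there is no reading.
- optics.get_calibration(name): a dict with "camera_matrix" (3x3 intrinsics, pixels), "position" and "orientation" of the camera in the world; the wrist camera has in their place "T_tool_cam" (4x4, takes a point from camera to tool coordinates, whose origin is the TCP and whose axes are the tool frame's). Camera axes: x right, y up, looking along -z (the intrinsics and any distortion apply to the point x, -y, -z); pixel columns grow to the right and rows downward; lengths in m; the calibration is good to about 2 mm. The wrist camera is an equidistant fisheye: a pixel r from the principal point sees the ray r / f radians off the axis. A picture is of the moment at which its call begins: read the wrist's pose just before it. get_calibration takes no time and is no camera call.
- arm.sign_off(): hands the job in, once; it reports no verdict.
Trained networks look in the newest picture that a camera, given by its name, has taken for a name from the list of things; names that differ only in an ending like _2 or _b are one class to them, and where a whole thing is asked for, a point or a joint stands for the part that bears it (a point fixed in the world has none). Each returns a list of dicts, best first, with "confidence" (0 to 1); they miss things now and then, are a little off and sometimes report something else, mostly with a low value. They report only what shows in the picture. A call takes as long as a camera call. They do not tell look-alikes from the thing itself.
- finder.search_frame(camera, thing): "bbox" ([left, top, width, height] in pixels, round what is visible of it).
- finder.regions_of(camera, thing): "region" (480x640 bool, what is visible of it) and "bbox" ([left, top, width, height] in pixels, round what is visible of it).
- finder.place_of(camera, thing): "xy" ([column, row] in pixels: a listed point, or the origin of a listed thing).
The state is a dict: "clock": time; "joints": joint angles; "dq": joint speeds; "joint_efforts": joint torques, N m; "position": TCP position; "ee_rot": TCP orientation; "force": force on the tool from outside, world axes, zero at the start; "ft_torque": the same for the moment, N m; "width": opening from 0.0 (shut) to 1.0 (fully open).
Only numpy, scipy, OpenCV 4.12 (cv2) and the standard library are available. Lean on these libraries where they do the work, as an engineer would, in place of code of your own. Each camera call takes 0.05 s, during which the arm holds its last target.

### The job

The threaded studs from the dough sheeter have come back from washing mixed up: lay the coarse-threaded stud in the gauge with the widely spaced notches and the fine-threaded stud in the gauge with the closely spaced notches. Each must lie level, down on the floor of the groove with its square collar in the gap between the two white blocks. Leave the smooth pin, the squeeze bottle and the ramekin where they are.

Things in the scene. Friction and masses are not known exactly. Their poses are not given: they have to be found in the camera images.
- coarse_stud_mid (a point): Centre of the coarse-threaded stud: loose steel, 150 mm long, 0.3 kg, lying on the bench. Mid-way a square collar, 26 mm long, 24 x 24 mm (grip across its upright faces); it lies on a collar flat, this point 12 mm above the bench. A 20 mm round shaft runs 62 mm out of either side; either way round will do. x along the shaft. Thread ridges 12 mm apart, 5 to a side.
- fine_stud_mid (a point): Centre of the fine-threaded stud: loose steel, 150 mm long, 0.3 kg, lying on the bench. Mid-way a square collar, 26 mm long, 24 x 24 mm (grip across its upright faces); it lies on a collar flat, this point 12 mm above the bench. A 20 mm round shaft runs 62 mm out of either side; either way round will do. x along the shaft. Thread ridges 4 mm apart, 15 to a side.
- coarse_gauge_seat (a point): Seat point of the coarse gauge, 40 mm above the bench: stud's centre when seated. Fixed plate 140 x 70 x 8 mm; two white blocks, 64 mm wide, 56 high, from 28 to 68 mm either side along x, open gap between. Groove along x through both: flat floor 30 mm above the bench, 26 mm wide, flaring above 40 mm height to 44 mm. Black notches 12 mm apart (3 to a block).
- fine_gauge_seat (a point): Seat point of the fine gauge, 40 mm above the bench: stud's centre when seated. Fixed plate 140 x 70 x 8 mm; two white blocks, 64 mm wide, 56 high, from 28 to 68 mm either side along x, open gap between. Groove along x through both: flat floor 30 mm above the bench, 26 mm wide, flaring above 40 mm height to 44 mm. Black notches 4 mm apart (10 to a block).
- plain_pin_mid (a point): Centre of a loose smooth steel pin, size and shape as the studs (square collar, 20 mm shaft, 150 mm long) but no thread: leave it. Point at the centre of its collar, 12 mm above the bench; x along the shaft.
- squeeze_bottle_mid (a point): The middle of a white squeeze bottle with a red cap, 56 mm in diameter, 125 mm tall, standing beyond the work: leave it. Point 62 mm above the bench.
- ramekin_mid (a point): The middle of a white ceramic ramekin, 84 mm in diameter, 45 mm tall, standing beyond the work: leave it. Point half-way up.
Not all that is in view belongs to the job. Leave any purple or yellow look-alike of the part that bears fine_gauge_seat alone.

How it is judged:
By the outcome, as a careful person would: the job done as asked, in the order asked, and still so for the second after the job is handed in, with the robot touching nothing.
It also fails if it takes over 59 s, if anything falls off the work surface, if the arm or the gripper's body presses on something with over 40 N, if the wrist force passes 120 N, or if a joint passes its speed limit or range.

## Working session

There is one attempt and no reset: what is moved stays moved. The work goes in short steps, Python scripts to look and compute and a tool call to move; the robot and the scene stay as the last step left them, time stands still between calls to the robot, and variables do not carry over. Pictures are saved under pics/ and viewed, and the job is handed in when it is done.

Besides the shell and the picture viewer there is one more tool, called after "Call:" as name([rows], argument=value, ...), one row to a line, values as JSON. send_rows: Moves the arm, as the interface text tells. Its arguments: {"type":"object","properties":{"rows":{"type":"array"},"grip_force":{"type":"number"}},"required":["rows"]}

```bash
mkdir -p pics; ls; cat > h.py <<'E'
import numpy as np,cv2
from cell import arm,optics,finder
from scipy.spatial.transform import Rotation as R
def shot(n,name):
    p,d=optics.get_image(n); cv2.imwrite(f'pics/{name}.png',p[:,:,::-1]); np.save(f'pics/{name}_d.npy',d); return p,d
E
python3 - <<'E'
from h import *
s=arm.observe(); print({k:np.round(v,3) for k,v in s.items()})
for n in ['scene','side','wrist']:
    shot(n,n+'0'); print(n,optics.get_calibration(n))
E
```

```text
pics
{'clock': np.float64(0.0), 'joints': array([-1.28 ,  0.435,  0.025,  1.574, -0.012,  1.134, -0.075]), 'dq': array([ 0.   ,  0.   ,  0.   ,  0.   , -0.   ,  0.001, -0.001]), 'joint_efforts': array([-0.0000e+00, -6.6784e+01,  9.8500e-01, -3.1446e+01, -6.0000e-02,
        4.3000e-02,  0.0000e+00]), 'position': array([0.24 , 0.577, 0.226]), 'ee_rot': array([-0.915,  1.371,  0.914]), 'force': array([-0.19 , -0.343,  0.22 ]), 'ft_torque': array([-0.004,  0.014, -0.022]), 'width': np.float64(0.997)}
scene {'camera_matrix': array([[453.06301217,   0.        , 313.69580234],
       [  0.        , 453.06301217, 237.61233891],
       [  0.        ,   0.        ,   1.        ]]), 'position': array([ 0.87682796, -0.39703661,  0.93638339]), 'orientation': array([0.57336787, 0.17767863, 0.60097761])}
side {'camera_matrix': array([[595.91297648,   0.        , 324.26829427],
       [  0.        , 595.91297648, 232.42676894],
       [  0.        ,   0.        ,   1.        ]]), 'position': array([-0.05101865, -0.64728564,  0.94931798]), 'orientation': array([ 0.76522364, -0.28005124, -0.63013427])}
wrist {'camera_matrix': array([[371.64829954,   0.        , 323.73412456],
       [  0.        , 371.64829954, 241.99567936],
       [  0.        ,   0.        ,   1.        ]]), 'T_tool_cam': array([[-5.02484165e-04,  2.54180682e-01, -9.67156621e-01,
        -1.59243661e-01],
       [-9.72400343e-04,  9.67156161e-01,  2.54181066e-01,
         6.78280827e-02],
       [ 9.99999401e-01,  1.06818539e-03, -2.38815274e-04,
        -2.63090728e-04],
       [ 0.00000000e+00,  0.00000000e+00,  0.00000000e+00,
         1.00000000e+00]])}
```

View pics/scene0.png

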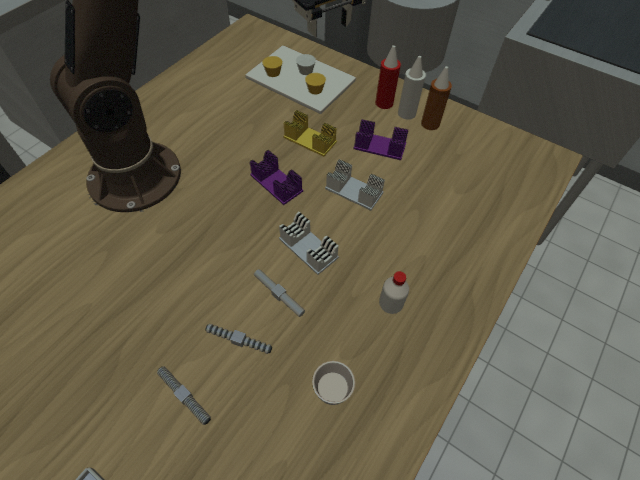

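View pics/side0.png

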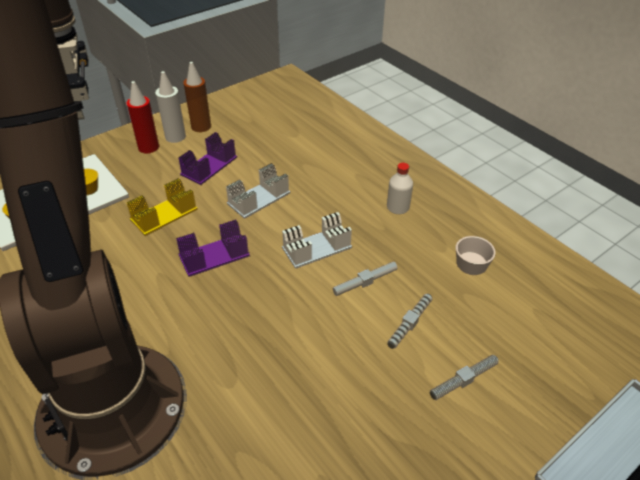

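View pics/wrist0.png

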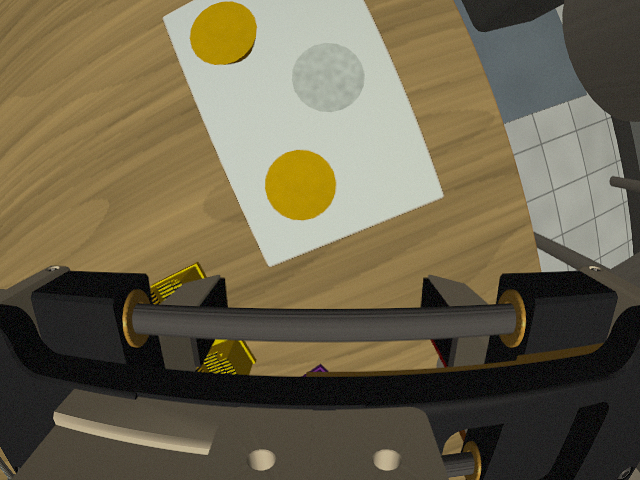

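The scene shows the pin at (279,292), the coarse stud at (237,338), the fine stud at (183,394), the coarse gauge at (308,243) and the fine white gauge at (355,185), with purple and yellow decoys around them. Next I measure the poses.

```bash
cat >> h.py <<'E'
def world(n,u,v,d):
    c=optics.get_calibration(n);K=c['camera_matrix'];x=(u-K[0,2])/K[0,0]*d;y=(v-K[1,2])/K[1,1]*d
    return (R.from_rotvec(c['orientation']).as_matrix()@np.array([x,-y,-d])).T+c['position']
def ray_at(n,u,v,z):
    c=optics.get_calibration(n);p1=world(n,u,v,1.0);o=c['position'];t=(z-o[2])/(p1[2]-o[2]);return o+t*(p1-o)
E
python3 - <<'E'
from h import *
for n in ['scene','side']:
    p,d=shot(n,n+'1')
    for t,z in [('coarse_stud_mid',.012),('fine_stud_mid',.012),('plain_pin_mid',.012),('coarse_gauge_seat',.04),('fine_gauge_seat',.04),('squeeze_bottle_mid',.062),('ramekin_mid',.022)]:
        for r in finder.place_of(n,t)[:3]:
            print(n,t,np.round(r['xy'],1),round(r['confidence'],2),np.round(ray_at(n,*r['xy'],z),4))
        if z==.062 or z==.022: continue
        if 'seat' in t: continue
        for r in finder.regions_of(n,t)[:2]:
            m=r['region']; v,u=np.nonzero(m&(d>0)); P=world(n,u,v,d[v,u]); 
            P=P[(P[:,2]>.006)&(P[:,2]<.04)]; q=P[:,:2]
            rect=cv2.minAreaRect(q.astype(np.float32)*1000)
            e=np.linalg.eigh(np.cov(q.T))[1][:,1]
            print('   reg',round(r['confidence'],2),r['bbox'],len(P),'mean',np.round(P.mean(0),4),'ang',round(np.degrees(np.arctan2(e[1],e[0])),1),'rect',np.round(rect[0],1),np.round(rect[1],1),round(rect[2],1),'ztop',np.percentile(P[:,2],98).round(4))
print(arm.observe()['clock'])
E
```

```text
scene coarse_stud_mid [237.7 340.2] 0.69 [ 0.5422 -0.1976  0.012 ]
   reg 0.71 [203.1, 325.6, 66.3, 25.7] 658 mean [ 0.5427 -0.1949  0.0194] ang -164.0 rect [ 539.6 -194.3] [150.6  24.4] 14.9 ztop 0.0258
scene fine_stud_mid [183.2 396.9] 0.71 [ 0.5314 -0.3499  0.012 ]
   reg 0.38 [327.4, 159.8, 56.8, 48.1] 900 mean [0.5187 0.2952 0.0193] ang -176.2 rect [516.  301.7] [139.7  71.5] 3.8 ztop 0.0388
scene plain_pin_mid [278.  291.1] 0.77 [ 0.5403 -0.0555  0.012 ]
   reg 0.73 [252.5, 268.5, 51.3, 45.5] 575 mean [ 0.5449 -0.0595  0.0199] ang 171.1 rect [542.4 -57.5] [ 24.3 150.1] 81.1 ztop 0.0258
scene coarse_gauge_seat [308.7 237.4] 0.91 [0.5222 0.0894 0.04  ]
scene fine_gauge_seat [274.2 172.7] 0.83 [0.3283 0.2031 0.04  ]
scene fine_gauge_seat [377.4 134.6] 0.7 [0.4758 0.4848 0.04  ]
scene fine_gauge_seat [357.8 179. ] 0.6 [0.5191 0.3131 0.04  ]
scene squeeze_bottle_mid [393.6 292.5] 0.78 [0.7628 0.0679 0.062 ]
scene ramekin_mid [330.4 386. ] 0.73 [ 0.7586 -0.1652  0.022 ]
scene ramekin_mid [274.3 290.2] 0.37 [ 0.5358 -0.0623  0.022 ]
side coarse_stud_mid [407.3 317.5] 0.85 [ 0.5391 -0.
[... 362 characters left out ...]
.3 rect [ 525.7 -348.6] [ 25.1 149.4] 83.8 ztop 0.025
side plain_pin_mid [363.4 278.6] 0.66 [ 0.5379 -0.0575  0.012 ]
side plain_pin_mid [473.4 257. ] 0.2 [ 0.7684 -0.1575  0.012 ]
   reg 0.9 [334.1, 256.9, 63.9, 41.8] 675 mean [ 0.538  -0.0615  0.0176] ang 171.0 rect [542.  -58.5] [ 27.7 152.4] 83.7 ztop 0.0247
side coarse_gauge_seat [315.1 234.1] 0.84 [0.5222 0.0872 0.04  ]
side fine_gauge_seat [257.5 183.9] 0.93 [0.5188 0.3068 0.04  ]
side fine_gauge_seat [161.1 200.7] 0.74 [0.3092 0.3917 0.04  ]
side fine_gauge_seat [213.4 243.5] 0.72 [0.3322 0.1979 0.04  ]
side squeeze_bottle_mid [399.7 184.3] 0.95 [0.7671 0.0799 0.062 ]
side ramekin_mid [471.3 256.5] 0.81 [ 0.7572 -0.1589  0.022 ]
1.25
```

```bash
python3 - <<'E'
from h import *
def cl(n,c,r,zlo,zhi):
    d=np.load(f'pics/{n}1_d.npy'); v,u=np.nonzero(d>0); P=world(n,u,v,d[v,u])
    k=(np.hypot(P[:,0]-c[0],P[:,1]-c[1])<r)&(P[:,2]>zlo)&(P[:,2]<zhi); return P[k]
for nm,c,r,zl,zh in [('coarse',(.540,-.1945),.09,.007,.04),('fine',(.526,-.3487),.09,.007,.04),('pin',(.542,-.058),.085,.007,.04),('cg',(.522,.089),.09,.014,.07),('fg',(.518,.305),.09,.014,.07),('cgplate',(.522,.089),.09,.003,.07),('fgplate',(.518,.305),.09,.003,.07),('cgtop',(.522,.089),.09,.052,.07),('fgtop',(.518,.305),.09,.052,.07)]:
    A=[]
    for n in ['scene','side','both']:
        if n=='both': P=np.vstack(A)
        else: P=cl(n,c,r,zl,zh);A.append(P)
        if len(P)<10: print(nm,n,len(P));continue
        rc=cv2.minAreaRect(P[:,:2].astype(np.float32)*1000)
        a=rc[2] if rc[1][0]>rc[1][1] else rc[2]-90
        print(nm,n,len(P),np.round(rc[0],1),np.round(sorted(rc[1]),1),round(a,1),'z',np.percentile(P[:,2],[5,50,98]).round(4))
# table height
for n in ['scene','side']:
    P=cl(n,(.45,0.0),.05,-.02,.02);print(n,'table',np.median(P[:,2]))
s=arm.observe();M=R.from_rotvec(s['ee_rot']).as_matrix();print(M.round(3))
E
```

```text
coarse scene 665 [ 539.6 -194.3] [ 24.4 150.6] 14.9 z [0.0119 0.0198 0.0258]
coarse side 692 [ 540.2 -194.8] [ 25.7 152.7] 13.6 z [0.011  0.0185 0.0252]
coarse both 1357 [ 540.2 -194.8] [ 25.7 152.7] 13.6 z [0.0115 0.0192 0.0256]
fine scene 819 [ 527.2 -346.6] [ 23.7 152. ] -7.8 z [0.0131 0.02   0.026 ]
fine side 920 [ 526.7 -348.7] [ 25.1 151.2] -6.2 z [0.0105 0.0186 0.025 ]
fine both 1739 [ 526.9 -348. ] [ 26.3 151.8] -5.3 z [0.0114 0.0194 0.0255]
pin scene 594 [541.3 -57.9] [ 41.6 152.3] 1.2 z [0.0117 0.0204 0.0258]
pin side 677 [542.  -58.5] [ 27.6 152.4] -6.3 z [0.0098 0.0186 0.0247]
pin both 1271 [541.5 -58.6] [ 41.7 152.2] 0.6 z [0.0104 0.0194 0.0254]
cg scene 1232 [523.4  84.2] [ 67.2 138.5] -11.6 z [0.0182 0.0393 0.0582]
cg side 1420 [523.   81.4] [ 71.8 138.8] -11.5 z [0.0183 0.0396 0.0572]
cg both 2652 [523.1  81.7] [ 72.3 138.9] -11.6 z [0.0182 0.0396 0.058 ]
fg scene 1023 [515.3 302. ] [ 71.5 138.6] 3.9 z [0.0178 0.0409 0.0581]
fg side 1245 [516.1 301.4] [ 71.7 142.7] 3.7 z [0.0177 0.0389 0.0566]
fg both 2268 [516.2 301.6] [ 72.4 142.7] 3.9 z [0.0177 0.0397 0.0574]
cgpla
[... 335 characters left out ...]
145.2 150.4] 43.8 z [0.0046 0.0297 0.0562]
fgplate both 3359 [524.4 299.8] [157.3 174.3] 37.2 z [0.0047 0.0295 0.057 ]
cgtop scene 329 [523.7  84.3] [ 67.1 136.9] -11.6 z [0.0526 0.0557 0.0594]
cgtop side 329 [523.2  82.4] [ 69.4 136. ] -11.3 z [0.0523 0.0548 0.0587]
cgtop both 658 [523.4  82.6] [ 70.4 136.9] -11.6 z [0.0524 0.0552 0.0591]
fgtop scene 261 [515.7 303.4] [ 68.7 136.4] 3.9 z [0.0527 0.0554 0.059 ]
fgtop side 250 [514.2 301.6] [ 70.2 138.3] 4.6 z [0.0522 0.0543 0.0577]
fgtop both 511 [514.3 302.2] [ 71.8 138.8] 4.3 z [0.0524 0.0548 0.0587]
scene table -0.00016550984925001178
side table -0.001386828479359059
[[ 0.    -0.923  0.384]
 [ 0.     0.384  0.923]
 [-1.    -0.     0.   ]]
```

```bash
cat >> h.py <<'E'
def go(xyz,jaw):
    """print shift (mm) in tool axes and turn (deg) to point-down pose with jaw axis at angle jaw (deg, world)"""
    s=arm.observe();M=R.from_rotvec(s['ee_rot']).as_matrix()
    a=np.radians(jaw);z=np.array([np.cos(a),np.sin(a),0]);x=np.array([0,0,-1.]);T=np.column_stack([x,np.cross(z,x),z])
    print('shift',(M.T@(np.array(xyz)-s['position'])*1000).round(1),'turn',np.degrees(R.from_matrix(M.T@T).as_rotvec()).round(2))
def st():
    s=arm.observe();M=R.from_rotvec(s['ee_rot']).as_matrix()
    print('t',round(float(s['clock']),2),'p',np.round(s['position'],4),'jaw',np.degrees(np.arctan2(M[1,2],M[0,2])).round(2),'down',M[:,0].round(4),'F',np.round(s['force'],1),'w',round(float(s['width'])*92,1),'j',np.round(s['joints'],2))
def wcloud(name):
    s=arm.observe();M=R.from_rotvec(s['ee_rot']).as_matrix();p=s['position']
    c=optics.get_calibration('wrist');K=c['camera_matrix'];T=c['T_tool_cam']
    img,d=shot('wrist',name)
    v,u=np.mgrid[0:480,0:640];dx=(u-K[0,2])/K[0,0];dy=(v-K[1,2])/K[1,1];r=np.hypot(dx,dy)+1e-9
    t=np.tan(np.minimum(r,1.4))/r
    C=np.stack([dx*t*d,-dy*t*d,-d],-1)
    W=(C@T[:3,:3].T+T[:3,3])@M.T+p
    W[d<=0]=np.nan
    np.save(f'pics/{name}_W.npy',W); return img,W
E
python3 -c "
from h import *
st();go([.57,.30,.20],94)"
```

```text
t 1.25 p [0.2398 0.5772 0.2267] jaw 67.43 down [ 0.  0. -1.] F [ 0.4 -0.3  0.1] w 91.8 j [-1.28  0.43  0.02  1.57 -0.01  1.13 -0.08]
shift [  26.7 -411.2 -129.2] turn [-26.57   0.     0.  ]
```

Call:
send_rows([
  [[3, -46, -14, -5, 0, 0, 100], [6, -92, -29, -8, 0, 0, 100], [9, -138, -43, -12, 0, 0, 100], [12, -184, -58, -15, 0, 0, 100], [17, -260, -80, -20, 0, 0, 100], [27, -411, -129, -26.6, 0, 0, 100], [27, -411, -129, -26.6, 0, 0, 100], [27, -411, -129, -26.6, 0, 0, 100]],
])

```text
clock: 2.05
position: [0.5421, 0.3235, 0.2023]
ee_rot: [-1.261, 1.174, 1.261]
force: [0.5, 0.1, 1.0]
width: 1.0
```

```bash
python3 -c "
from h import *
st();go([.57,.30,.20],94)"
```

```text
t 2.05 p [0.5421 0.3235 0.2023] jaw 94.05 down [ 3.e-04  5.e-04 -1.e+00] F [0.5 0.1 1. ] w 92.0 j [-0.64  0.46  0.02  1.59 -0.01  1.09  1.03]
shift [  2.3 -26.2 -25.5] turn [0.05 0.02 0.02]
```

```bash
python3 -c "
from h import *
wcloud('w1');st()"
```

```text
t 2.1 p [0.5497 0.3142 0.2016] jaw 93.44 down [ 0.0046 -0.0052 -1.    ] F [ 5.9 -7.4  0.1] w 91.9 j [-0.63  0.47  0.03  1.59 -0.01  1.09  1.03]
```

View pics/w1.png

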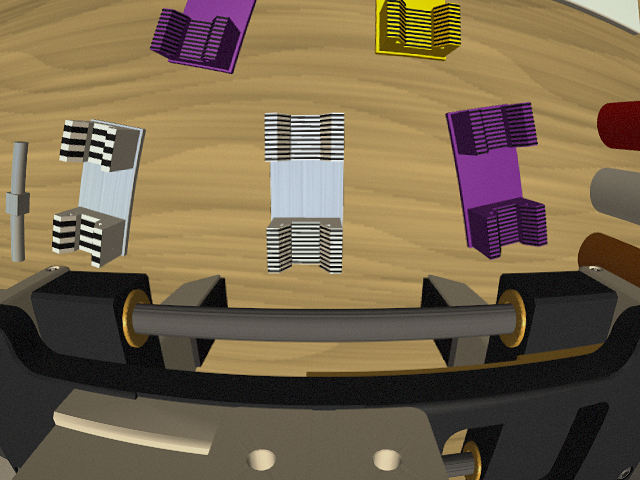

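The wrist picture shows the fine white gauge at (305,190) and the coarse gauge at (100,190). The arm was still moving when it was taken, so I'll take a still view between the two.

```bash
python3 -c "
from h import *
st();go([.58,.195,.20],90)"
```

```text
t 2.1 p [0.5497 0.3142 0.2016] jaw 93.44 down [ 0.0046 -0.0052 -1.    ] F [ 5.9 -7.4  0.1] w 91.9 j [-0.63  0.47  0.03  1.59 -0.01  1.09  1.03]
shift [   2.4  -23.1 -120.8] turn [ 3.44 -0.31  0.25]
```

Call:
send_rows([
  [[0, -5, -45, 2, 0, 0, 100], [0, -10, -90, 4, 0, 0, 100], [0, -10, -105, 4, 0, 0, 100], [0, -10, -105, 4, 0, 0, 100], [0, -10, -105, 4, 0, 0, 100], [0, -10, -105, 4, 0, 0, 100], [0, -10, -105, 4, 0, 0, 100], [0, -10, -105, 4, 0, 0, 100]],
])

```text
clock: 2.9
position: [0.5577, 0.2222, 0.202]
ee_rot: [-1.211, 1.208, 1.211]
force: [-0.2, -0.6, -0.4]
width: 0.997
```

```bash
python3 - <<'E'
from h import *
st();wcloud('w2');st()
E
```

```text
t 2.9 p [0.5577 0.2222 0.202 ] jaw 90.14 down [-2.e-04  3.e-04 -1.e+00] F [-0.2 -0.6 -0.4] w 91.7 j [-0.5   0.41  0.05  1.67 -0.02  1.06  1.13]
t 2.95 p [0.5578 0.2219 0.2021] jaw 90.11 down [-2.e-04  2.e-04 -1.e+00] F [-0.1  0.2  0.3] w 92.4 j [-0.5   0.41  0.05  1.67 -0.02  1.06  1.13]
```

View pics/w2.png

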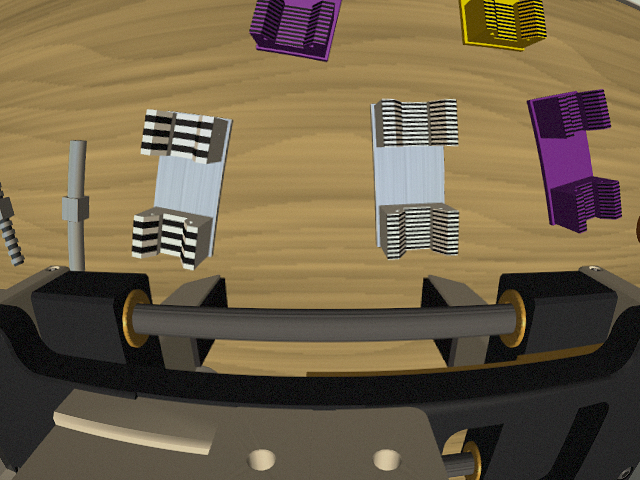

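```bash
python3 - <<'E'
from h import *
from scipy.optimize import minimize
W=np.load('pics/w2_W.npy');P=W.reshape(-1,3);P=P[np.isfinite(P).all(1)]
b=P[(abs(P[:,0]-.45)<.05)&(abs(P[:,1]-.195)<.03)];print('table',np.median(b[:,2]),len(b))
for nm,c in [('cg',(.523,.083)),('fg',(.515,.302))]:
    Q=P[np.hypot(P[:,0]-c[0],P[:,1]-c[1])<.085]
    for zl,zh in [(.014,.07),(.05,.065),(.025,.034)]:
        q=Q[(Q[:,2]>zl)&(Q[:,2]<zh)]
        if len(q)<10: continue
        rc=cv2.minAreaRect(q[:,:2].astype(np.float32)*1000);a=rc[2] if rc[1][0]>rc[1][1] else rc[2]-90
        print(nm,zl,zh,len(q),np.round(rc[0],1),np.round(sorted(rc[1]),1),round(a,1))
    # model fit: groove profile
    q=Q[(Q[:,2]>.022)]
    def prof(y):
        y=abs(y); return np.where(y<.013,.030,np.where(y<.022,.040+(y-.013)/.009*.016,.056))
    def cost(x):
        t=np.radians(x[2]);d=q[:,:2]-np.array(x[:2])/1000
        lx=d[:,0]*np.cos(t)+d[:,1]*np.sin(t);ly=-d[:,0]*np.sin(t)+d[:,1]*np.cos(t)
        h=prof(ly); e=np.abs(q[:,2]-h)
        out=np.maximum(0,abs(lx)-.068)+np.maximum(0,.028-abs(lx))+np.maximum(0,abs(ly)-.032)
        return np.mean(np.minimum(e,.006))+3*np.mean(out)
    best=min((minimize(cost,[c[0]*1000+dx,c[1]*1000+dy,a0],method='Nelder-Mead',options=dict(initial_simplex=None,maxiter=600)) for dx in(-3,3) for dy in (-4,0,4) for a0 in ((-11,) if nm=='cg' else (4,))),key=lambda r:r.fun)
    print(nm,best.x.round(2),best.fun)
E
```

```text
table 0.001262549789727771 6676
cg 0.014 0.07 7242 [523.2  85.8] [ 66.3 137.2] -11.2
cg 0.05 0.065 2964 [522.9  85.9] [ 66.2 136.6] -11.4
cg 0.025 0.034 2201 [522.9  86.3] [ 65.1 136. ] -11.4
cg [548.09 101.88 -46.35] 0.023840229425233908
fg 0.014 0.07 7481 [515.2 304.8] [ 65.5 136.4] 3.7
fg 0.05 0.065 3247 [515.2 304.8] [ 65.5 136.2] 3.7
fg 0.025 0.034 2421 [515.3 304.3] [ 63.8 136.3] 4.0
fg [497.97 291.87 -33.43] 0.01760755097827909
```

```bash
python3 -c "
from h import *
st();go([.59,-.24,.20],100)"
```

```text
t 2.95 p [0.5578 0.2219 0.2021] jaw 90.11 down [-2.e-04  2.e-04 -1.e+00] F [-0.1  0.2  0.3] w 92.4 j [-0.5   0.41  0.05  1.67 -0.02  1.06  1.13]
shift [   2.   -31.3 -462. ] turn [-9.89  0.01 -0.01]
```

Call:
send_rows([
  [[0, -3, -45, -1, 0, 0, 60], [0, -6, -90, -2, 0, 0, 60], [0, -10, -140, -3, 0, 0, 60], [0, -14, -190, -4, 0, 0, 60], [0, -18, -240, -5, 0, 0, 60], [0, -22, -290, -6, 0, 0, 60], [1, -25, -340, -8, 0, 0, 60], [2, -28, -390, -10, 0, 0, 60]],
])

```text
clock: 3.75
position: [0.5863, -0.1697, 0.2003]
ee_rot: [-1.339, 1.12, 1.338]
force: [0.4, 0.6, 0.0]
width: 0.6
```

```bash
python3 -c "
from h import *
st();go([.59,-.24,.20],100)"
```

```text
t 3.75 p [ 0.5863 -0.1697  0.2003] jaw 100.16 down [ 6.e-04  1.e-04 -1.e+00] F [0.4 0.6 0. ] w 55.2 j [ 0.11  0.43  0.12  1.65 -0.06  1.06  2.  ]
shift [  0.3   8.8 -69.8] turn [ 0.16 -0.    0.03]
```

Call:
send_rows([
  [[0, 4, -30, 0, 0, 0, 60], [0, 8, -55, 0, 0, 0, 60], [0, 8, -55, 0, 0, 0, 60], [0, 8, -55, 0, 0, 0, 60], [0, 8, -55, 0, 0, 0, 60], [0, 8, -55, 0, 0, 0, 60], [0, 8, -55, 0, 0, 0, 60], [0, 8, -55, 0, 0, 0, 60]],
])

```text
clock: 4.55
position: [0.5881, -0.223, 0.2003]
ee_rot: [-1.338, 1.12, 1.338]
force: [-0.1, -0.6, -0.5]
width: 0.6
```

```bash
python3 - <<'E'
from h import *
st();wcloud('w3');st()
W=np.load('pics/w3_W.npy');P=W.reshape(-1,3);P=P[np.isfinite(P).all(1)]
b=P[(abs(P[:,0]-.45)<.05)&(abs(P[:,1]+.27)<.02)];print('table',np.median(b[:,2]),len(b))
for nm,c in [('coarse',(.540,-.1945)),('fine',(.527,-.348)),('pin',(.542,-.058))]:
  for zl in (.007,.0225):
    q=P[(np.hypot(P[:,0]-c[0],P[:,1]-c[1])<(.085 if zl<.01 else .022))&(P[:,2]>zl)&(P[:,2]<.04)]
    if len(q)<10: continue
    rc=cv2.minAreaRect(q[:,:2].astype(np.float32)*1000);a=rc[2] if rc[1][0]>rc[1][1] else rc[2]-90
    print(nm,len(q),np.round(rc[0],1),np.round(sorted(rc[1]),1),round(a,1))
go([.540,-.1945,.12],104)
E
```

```text
t 4.55 p [ 0.5881 -0.223   0.2003] jaw 100.09 down [ 2.e-04  1.e-04 -1.e+00] F [-0.1 -0.6 -0.5] w 55.2 j [ 0.19  0.46  0.13  1.6  -0.07  1.08  2.08]
t 4.6 p [ 0.588  -0.2232  0.2002] jaw 100.08 down [ 1.e-04  1.e-04 -1.e+00] F [-0.1 -0.4  0.1] w 55.4 j [ 0.19  0.46  0.13  1.6  -0.07  1.08  2.08]
table 0.001190192079696284 4108
coarse 3241 [ 539.8 -192.3] [ 24.1 149.8] 14.5
coarse 828 [ 539.3 -192.4] [24.1 43.3] 14.2
fine 3258 [ 527.1 -344.7] [ 25.  150.9] -6.5
fine 746 [ 527.1 -344.9] [24.6 40.5] -6.5
pin 3036 [542.  -55.9] [ 25. 150.] -9.5
pin 652 [542.3 -55.8] [24.7 43.3] -8.3
shift [80.2 42.3 36.7] turn [-3.92  0.    0.01]
```

View pics/w3.png

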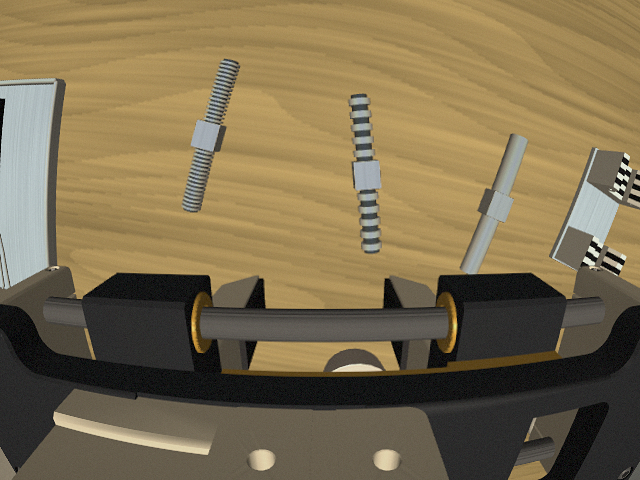

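The wrist view shows the coarse stud at (367,175), the fine stud at (208,135) and the pin at (495,205). Next I approach the coarse stud.

```bash
python3 -c "
from h import *
st();go([.5395,-.193,.05],104.4)"
```

```text
t 4.6 p [ 0.588  -0.2232  0.2002] jaw 100.08 down [ 1.e-04  1.e-04 -1.e+00] F [-0.1 -0.4  0.1] w 55.4 j [ 0.19  0.46  0.13  1.6  -0.07  1.08  2.08]
shift [150.2  42.5  38.2] turn [-4.32  0.    0.01]
```

Call:
send_rows([
  [[20, 20, 18, -2, 0, 0, 60], [60, 42.5, 38.2, -4.3, 0, 0, 60], [100, 42.5, 38.2, -4.3, 0, 0, 60], [130, 42.5, 38.2, -4.3, 0, 0, 60], [150, 42.5, 38.2, -4.3, 0, 0, 60], [150, 42.5, 38.2, -4.3, 0, 0, 60], [150, 42.5, 38.2, -4.3, 0, 0, 60], [150, 42.5, 38.2, -4.3, 0, 0, 60]],
])

```text
clock: 5.4
position: [0.5404, -0.1938, 0.0516]
ee_rot: [-1.393, 1.079, 1.389]
force: [0.1, 0.4, 0.2]
width: 0.603
```

```bash
python3 -c "
from h import *
st();go([.5395,-.193,.005],104.4)"
```

```text
t 5.4 p [ 0.5404 -0.1938  0.0516] jaw 104.33 down [ 2.2e-03 -5.0e-04 -1.0e+00] F [0.1 0.4 0.2] w 55.4 j [ 0.19  0.55  0.08  1.89 -0.07  0.7   2.14]
shift [46.6  0.8  1. ] turn [-0.07 -0.06  0.11]
```

Call:
send_rows([
  [[15, 0, 0, 0, 0, 0, 60], [30, 0, 0, 0, 0, 0, 60], [40, 0, 0, 0, 0, 0, 60], [45, 0, 0, 0, 0, 0, 60], [45, 0, 0, 0, 0, 0, 60], [45, 0, 0, 0, 0, 0, 60], [45, 0, 0, 0, 0, 0, 60], [45, 0, 0, 0, 0, 0, 60]],
])

```text
clock: 6.2
position: [0.5397, -0.1936, 0.0056]
ee_rot: [-1.392, 1.08, 1.39]
force: [-0.1, 0.2, 0.3]
width: 0.602
```

Call:
send_rows([
  [[0, 0, 0, 0, 0, 0, 35], [0, 0, 0, 0, 0, 0, 28], [0, 0, 0, 0, 0, 0, 20], [0, 0, 0, 0, 0, 0, 10], [0, 0, 0, 0, 0, 0, 10], [0, 0, 0, 0, 0, 0, 10], [0, 0, 0, 0, 0, 0, 10], [0, 0, 0, 0, 0, 0, 10]],
], grip_force=25)

```text
clock: 7.0
position: [0.5394, -0.1931, 0.0051]
ee_rot: [-1.391, 1.08, 1.391]
force: [-0.2, 2.8, 2.2]
width: 0.258
```

```bash
python3 -c "
from h import *
st();wcloud('w4')
shot('side','s4')"
```

```text
t 7.0 p [ 0.5394 -0.1931  0.0051] jaw 104.35 down [-1.e-04  4.e-04 -1.e+00] F [-0.2  2.8  2.2] w 23.7 j [ 0.2   0.62  0.07  1.91 -0.08  0.61  2.14]
```

View pics/w4.png

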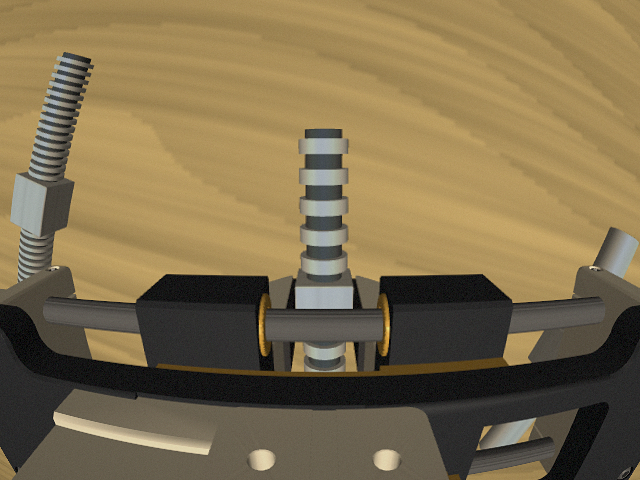

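View pics/s4.png

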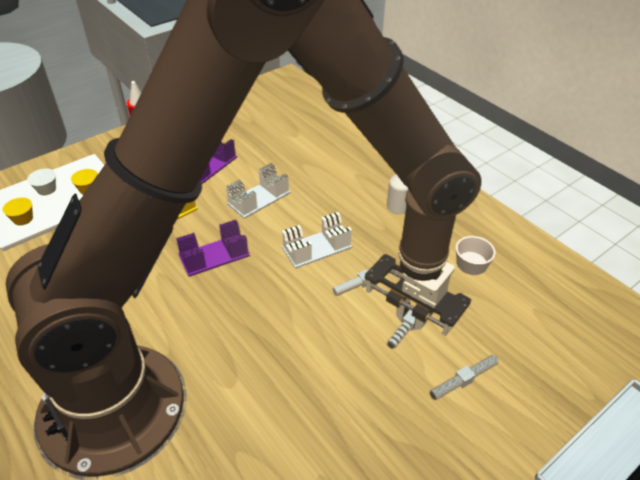

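Grip width is 23.7 mm on the collar, so the stud is held. Lift and carry to the coarse gauge.

Call:
send_rows([
  [[-15, 0, 0, 0, 0, 0, 10], [-40, 0, 0, 0, 0, 0, 10], [-75, 0, 0, 0, 0, 0, 10], [-110, 0, 0, 0, 0, 0, 10], [-125, 0, 0, 0, 0, 0, 10], [-125, 0, 0, 0, 0, 0, 10], [-125, 0, 0, 0, 0, 0, 10], [-125, 0, 0, 0, 0, 0, 10]],
], grip_force=40)

```text
clock: 7.9
position: [0.5382, -0.1933, 0.1284]
ee_rot: [-1.389, 1.082, 1.393]
force: [-0.2, -0.7, -4.6]
width: 0.257
```

```bash
python3 -c "
from h import *
st();go([.523,.0853,.13],78.7)"
```

```text
t 7.9 p [ 0.5382 -0.1933  0.1284] jaw 104.32 down [-2.8e-03  6.0e-04 -1.0e+00] F [-0.2 -0.7 -4.6] w 23.6 j [ 0.18  0.45  0.1   1.83 -0.06  0.87  2.13]
shift [ -1.3 -54.2 273.7] turn [25.62  0.04 -0.16]
```

Call:
send_rows([
  [[0, -6, 30, 3, 0, 0, 10], [0, -13, 70, 7, 0, 0, 10], [0, -22, 115, 11, 0, 0, 10], [0, -31, 160, 15, 0, 0, 10], [0, -39, 205, 19, 0, 0, 10], [0, -47, 245, 23, 0, 0, 10], [0, -53, 273, 25.6, 0, 0, 10], [0, -53, 273, 25.6, 0, 0, 10]],
])

```text
clock: 8.7
position: [0.5218, 0.0898, 0.1287]
ee_rot: [-1.065, 1.294, 1.07]
force: [1.7, 0.2, -3.1]
width: 0.261
```

Call:
send_rows([
  [[0, 0, 0, 0, 0, 0, 10], [0, 0, 0, 0, 0, 0, 10], [0, 0, 0, 0, 0, 0, 10], [0, 0, 0, 0, 0, 0, 10], [0, 0, 0, 0, 0, 0, 10], [0, 0, 0, 0, 0, 0, 10], [0, 0, 0, 0, 0, 0, 10], [0, 0, 0, 0, 0, 0, 10]],
])

```text
clock: 9.5
position: [0.5232, 0.0841, 0.1302]
ee_rot: [-1.063, 1.296, 1.063]
force: [-0.4, -0.2, -3.9]
width: 0.256
```

```bash
python3 - <<'E'
from h import *
st();wcloud('w5');go([.523,.0853,.085],78.7)
E
```

```text
t 9.5 p [0.5232 0.0841 0.1302] jaw 78.73 down [ 1.e-04  1.e-04 -1.e+00] F [-0.4 -0.2 -3.9] w 23.5 j [-0.38  0.39  0.15  1.93 -0.08  0.83  1.19]
shift [45.2  0.4  1.1] turn [0.03 0.   0.  ]
```

View pics/w5.png

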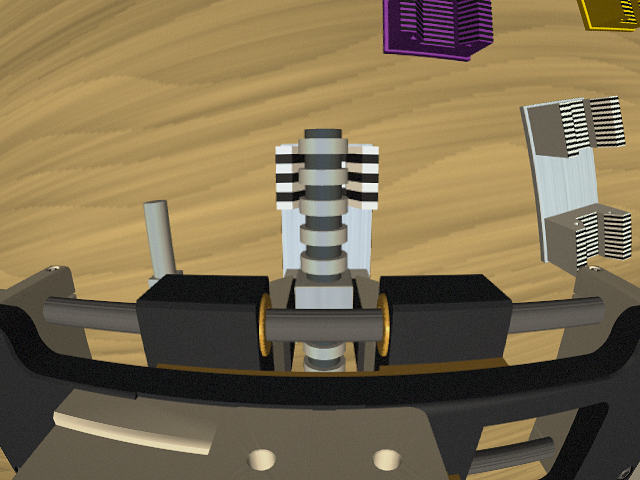

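```bash
python3 - <<'E'
from h import *
W=np.load('pics/w5_W.npy').reshape(-1,3);s=arm.observe();M=R.from_rotvec(s['ee_rot']).as_matrix()
ok=np.isfinite(W).all(1);W=W[ok];L=(W-s['position'])@M*1000
def rep(n,k):
    q=L[k]; print(n,len(q),'z range',np.percentile(q[:,2],[0.5,2,98,99.5]).round(1),'mid',round(np.percentile(q[:,2],[1,99]).mean(),2))
near=(abs(L[:,2])<45)&(L[:,1]>28)&(L[:,1]<75)
for y0,y1 in ((30,45),(45,60),(60,68)):
    b=near&(L[:,1]>y0)&(L[:,1]<y1)
    rep(f'blocktop {y0}',b&(W[:,2]>.052)&(W[:,2]<.06)); rep('block all',b&(W[:,2]>.03)&(W[:,2]<.06)); rep('stud',b&(W[:,2]>.11))
    rep('plate',b&(W[:,2]>.004)&(W[:,2]<.012))
E
```

```text
blocktop 30 988 z range [-30.2 -29.7  33.   33.5] mid 1.81
block all 1339 z range [-30.  -29.5  32.9  33.5] mid 1.83
stud 16658 z range [-41.9 -40.6  40.   41.3] mid -0.29Traceback (most recent call last):
  File "<stdin>", line 10, in <module>
  File "<stdin>", line 5, in rep
    return _quantile_unchecked(
        a, q, axis, out, overwrite_input, method, keepdims, weights)
    return _ureduce(a,
                    func=_quantile_ureduce_func,
    ...<5 lines>...
                    overwrite_input=overwrite_input,
                    method=method)
    r = func(a, **kwargs)
    result = _quantile(arr,
                       quantiles=q,
    ...<2 lines>...
                       out=out,
                       weights=wgt)
    slices_having_nans = np.isnan(arr[-1, ...])
                                  ~~~^^^^^^^^^
IndexError: index -1 is out of bounds for axis 0 with size 0
```

Call:
send_rows([
  [[15, 0, 1.5, 0, 0, 0, 10], [30, 0, 1.5, 0, 0, 0, 10], [45, 0, 1.5, 0, 0, 0, 10], [55, 0, 1.5, 0, 0, 0, 10], [60, 0, 1.5, 0, 0, 0, 10], [60, 0, 1.5, 0, 0, 0, 10], [60, 0, 1.5, 0, 0, 0, 10], [60, 0, 1.5, 0, 0, 0, 10]],
])

```text
clock: 10.35
position: [0.5239, 0.0857, 0.0708]
ee_rot: [-1.063, 1.295, 1.063]
force: [-0.1, -0.2, -3.3]
width: 0.256
```

```bash
python3 - <<'E'
from h import *
st();img,W=wcloud('w6');s=arm.observe();M=R.from_rotvec(s['ee_rot']).as_matrix()
W=W.reshape(-1,3);W=W[np.isfinite(W).all(1)];L=(W-s['position'])@M*1000
def rep(n,k):
    q=L[k]
    if len(q)>9: print(n,len(q),np.percentile(q[:,2],[1,99]).round(1),'mid',round(np.percentile(q[:,2],[1,99]).mean(),2))
for y0,y1 in ((30,40),(40,50),(50,60),(60,68)):
    b=(abs(L[:,2])<42)&(L[:,1]>y0)&(L[:,1]<y1)
    rep('blocktop',b&(W[:,2]>.05)&(W[:,2]<.062));rep('stud',b&(abs(L[:,2])<20)&(W[:,2]>.07))
E
```

```text
t 10.35 p [0.5239 0.0857 0.0708] jaw 78.73 down [ 1.e-03  3.e-04 -1.e+00] F [-0.1 -0.2 -3.3] w 23.6 j [-0.37  0.47  0.14  1.98 -0.1   0.69  1.21]
blocktop 1299 [-31.8  32. ] mid 0.13
stud 6236 [-19.8  19.7] mid -0.01
blocktop 1318 [-31.9  31.7] mid -0.1
stud 1129 [-9.8  9.2] mid -0.33
blocktop 1354 [-31.9  31.8] mid -0.05
stud 1142 [-10.    9.2] mid -0.42
blocktop 1119 [-31.7  31.7] mid -0.0
stud 839 [-9.9  8.6] mid -0.67
```

View pics/w6.png

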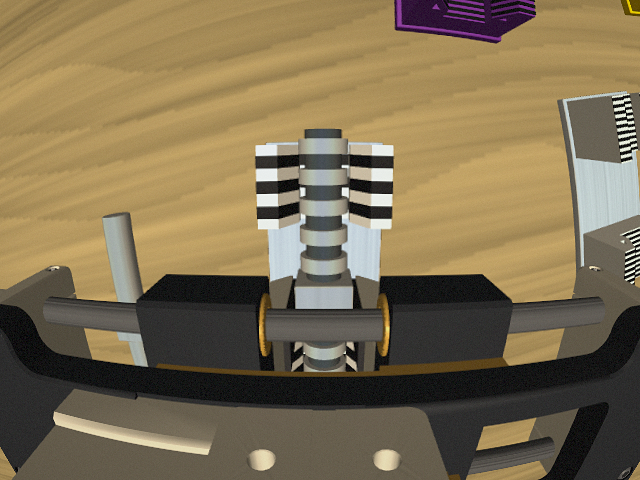

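The stud sits centred over the groove to within about 0.5 mm. Lowering.

Call:
send_rows([
  [[8, 0, 0, 0, 0, 0, 10], [16, 0, 0, 0, 0, 0, 10], [24, 0, 0, 0, 0, 0, 10], [30, 0, 0, 0, 0, 0, 10], [34, 0, 0, 0, 0, 0, 10], [36, 0, 0, 0, 0, 0, 10], [36, 0, 0, 0, 0, 0, 10], [36, 0, 0, 0, 0, 0, 10]],
])

```text
clock: 11.2
position: [0.5236, 0.0856, 0.0343]
ee_rot: [-1.063, 1.296, 1.063]
force: [-0.4, -0.2, -3.2]
width: 0.261
```

Call:
send_rows([
  [[1, 0, 0, 0, 0, 0, 10], [1, 0, 0, 0, 0, 0, 10], [1, 0, 0, 0, 0, 0, 30], [1, 0, 0, 0, 0, 0, 35], [1, 0, 0, 0, 0, 0, 45], [1, 0, 0, 0, 0, 0, 50], [1, 0, 0, 0, 0, 0, 50], [1, 0, 0, 0, 0, 0, 50]],
])

```text
clock: 12.0
position: [0.5235, 0.0856, 0.0332]
ee_rot: [-1.063, 1.296, 1.063]
force: [1.0, 0.3, -0.4]
width: 0.499
```

```bash
python3 - <<'E'
from h import *
st();img,W=wcloud('w7')
E
```

```text
t 12.0 p [0.5235 0.0856 0.0332] jaw 78.74 down [ 1.e-04  0.e+00 -1.e+00] F [ 1.   0.3 -0.4] w 45.9 j [-0.35  0.53  0.13  2.01 -0.11  0.61  1.22]
```

View pics/w7.png

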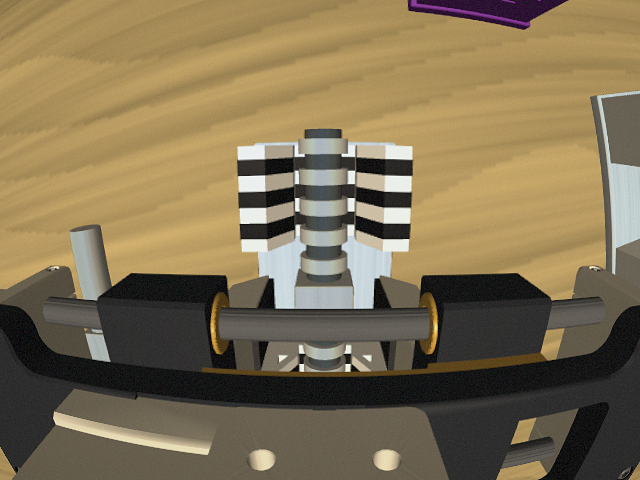

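The coarse stud is seated. Retreating straight up, then over to the fine stud.

Call:
send_rows([
  [[-20, 0, 0, 0, 0, 0, 50], [-60, 0, 0, 0, 0, 0, 50], [-100, 0, 0, 0, 0, 0, 60], [-110, 0, 0, 0, 0, 0, 60], [-110, 0, -40, 0, 0, 0, 60], [-110, 0, -90, 0, 0, 0, 60], [-110, 0, -140, 0, 0, 0, 60], [-110, 0, -190, 0, 0, 0, 60]],
])

```text
clock: 12.85
position: [0.4856, -0.1023, 0.1429]
ee_rot: [-1.064, 1.295, 1.064]
force: [1.0, -0.1, 0.5]
width: 0.599
```

```bash
python3 - <<'E'
from h import *
st();go([.527,-.3455,.08],83.5)
E
```

```text
t 12.85 p [ 0.4856 -0.1023  0.1429] jaw 78.77 down [ 0.e+00  1.e-04 -1.e+00] F [ 1.  -0.1  0.5] w 55.1 j [-0.07  0.32  0.21  2.   -0.09  0.83  1.57]
shift [  62.9  -88.  -230.5] turn [-4.73  0.    0.  ]
```

Call:
send_rows([
  [[0, -17, -45, -1, 0, 0, 60], [0, -34, -90, -2, 0, 0, 60], [5, -52, -135, -3, 0, 0, 60], [15, -70, -180, -4, 0, 0, 60], [30, -84, -220, -4.7, 0, 0, 60], [50, -88, -230.5, -4.7, 0, 0, 60], [63, -88, -230.5, -4.7, 0, 0, 60], [63, -88, -230.5, -4.7, 0, 0, 60]],
])

```text
clock: 13.65
position: [0.5262, -0.3422, 0.0776]
ee_rot: [-1.121, 1.262, 1.129]
force: [0.7, 0.7, -1.0]
width: 0.602
```

Call:
send_rows([
  [[0, 0, 0, 0, 0, 0, 60], [0, 0, 0, 0, 0, 0, 60], [0, 0, 0, 0, 0, 0, 60], [0, 0, 0, 0, 0, 0, 60], [0, 0, 0, 0, 0, 0, 60], [0, 0, 0, 0, 0, 0, 60], [0, 0, 0, 0, 0, 0, 60], [0, 0, 0, 0, 0, 0, 60]],
])

```text
clock: 14.45
position: [0.5276, -0.344, 0.0801]
ee_rot: [-1.124, 1.261, 1.124]
force: [0.2, 0.2, 0.2]
width: 0.601
```

```bash
python3 - <<'E'
from h import *
st();go([.527,-.3455,.005],83.5);wcloud('w8')
E
```

```text
t 14.45 p [ 0.5276 -0.344   0.0801] jaw 83.43 down [ 0.  0. -1.] F [0.2 0.2 0.2] w 55.3 j [ 0.35  0.59  0.22  1.73 -0.16  0.84  2.1 ]
shift [75.1  0.4 -1.6] turn [-0.07  0.    0.  ]
```

View pics/w8.png

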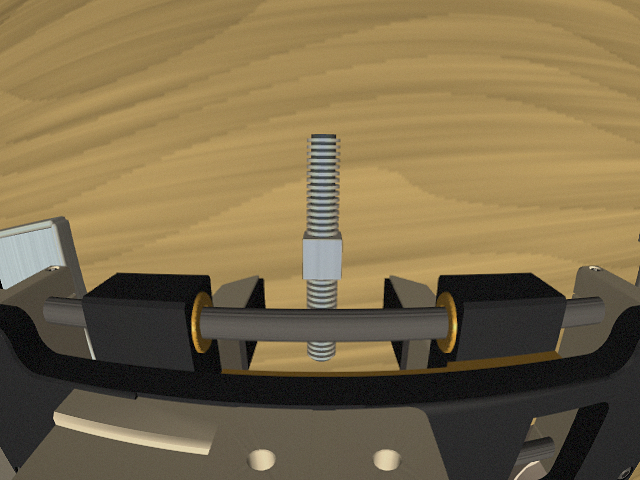

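The fine stud is centred between the fingers at (322,255). Descend and grip.

Call:
send_rows([
  [[20, 0, -0.5, 0, 0, 0, 60], [40, 0, -0.5, 0, 0, 0, 60], [58, 0, -0.5, 0, 0, 0, 60], [68, 0, -0.5, 0, 0, 0, 60], [75, 0, -0.5, 0, 0, 0, 60], [75, 0, -0.5, 0, 0, 0, 60], [75, 0, -0.5, 0, 0, 0, 60], [75, 0, -0.5, 0, 0, 0, 60]],
], grip_force=25)

```text
clock: 15.3
position: [0.5281, -0.3448, 0.006]
ee_rot: [-1.125, 1.261, 1.123]
force: [0.2, 0.3, -0.0]
width: 0.601
```

Call:
send_rows([
  [[0, 0, 0, 0, 0, 0, 35], [0, 0, 0, 0, 0, 0, 28], [0, 0, 0, 0, 0, 0, 20], [0, 0, 0, 0, 0, 0, 10], [0, 0, 0, 0, 0, 0, 10], [0, 0, 0, 0, 0, 0, 10], [0, 0, 0, 0, 0, 0, 10], [0, 0, 0, 0, 0, 0, 10]],
])

```text
clock: 16.1
position: [0.5276, -0.3446, 0.0052]
ee_rot: [-1.124, 1.261, 1.124]
force: [0.4, -0.6, 1.8]
width: 0.26
```

Call:
send_rows([
  [[-15, 0, 0, 0, 0, 0, 10], [-40, 0, 0, 0, 0, 0, 10], [-75, 0, 0, 0, 0, 0, 10], [-110, 0, 0, 0, 0, 0, 10], [-140, 0, 0, 0, 0, 0, 10], [-145, 0, 0, 0, 0, 0, 10], [-145, 0, 0, 0, 0, 0, 10], [-145, 0, 0, 0, 0, 0, 10]],
], grip_force=40)

```text
clock: 16.9
position: [0.5266, -0.3437, 0.1487]
ee_rot: [-1.123, 1.262, 1.127]
force: [-0.4, -0.9, -3.9]
width: 0.261
```

```bash
python3 - <<'E'
from h import *
st();go([.5155,.3045,.15],93.8);wcloud('w9')
E
```

```text
t 16.9 p [ 0.5266 -0.3437  0.1487] jaw 83.44 down [-0.0021  0.0015 -1.    ] F [-0.4 -0.9 -3.9] w 24.0 j [ 0.33  0.52  0.24  1.67 -0.14  0.98  2.08]
shift [-3.000e-01  8.510e+01  6.427e+02] turn [-10.36   0.08  -0.12]
```

View pics/w9.png

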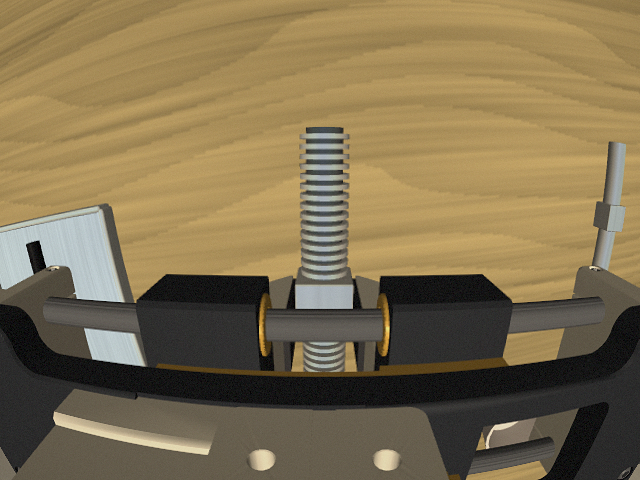

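Call:
send_rows([
  [[0, 4, 30, 0, 0, 0, 10], [0, 9, 70, -1, 0, 0, 10], [0, 15, 115, -2, 0, 0, 10], [0, 21, 160, -3, 0, 0, 10], [0, 27, 205, -4, 0, 0, 10], [0, 33, 250, -5, 0, 0, 10], [0, 39, 295, -6, 0, 0, 10], [0, 45, 340, -7, 0, 0, 10]],
])

```text
clock: 17.75
position: [0.5205, 0.0002, 0.1488]
ee_rot: [-1.214, 1.207, 1.217]
force: [0.5, 0.5, -3.6]
width: 0.256
```

```bash
python3 - <<'E'
from h import *
st();go([.5155,.3045,.15],93.8)
E
```

```text
t 17.75 p [5.205e-01 2.000e-04 1.488e-01] jaw 90.47 down [-2.4e-03 -2.0e-04 -1.0e+00] F [ 0.5  0.5 -3.6] w 23.6 j [-0.22  0.35  0.15  1.93 -0.07  0.87  1.54]
shift [ -1.2   2.5 304.4] turn [-3.33 -0.01 -0.14]
```

Call:
send_rows([
  [[0, 0, 40, 0, 0, 0, 10], [0, 0, 85, -1, 0, 0, 10], [0, 1, 130, -1.5, 0, 0, 10], [0, 1, 175, -2, 0, 0, 10], [0, 2, 220, -2.5, 0, 0, 10], [0, 2, 260, -3, 0, 0, 10], [0, 2.5, 290, -3.3, 0, 0, 10], [0, 2.5, 304, -3.3, 0, 0, 10]],
])

```text
clock: 18.55
position: [0.5151, 0.3059, 0.1484]
ee_rot: [-1.259, 1.177, 1.262]
force: [-0.3, 0.2, -3.8]
width: 0.256
```

Call:
send_rows([
  [[0, 0, 0, 0, 0, 0, 10], [0, 0, 0, 0, 0, 0, 10], [0, 0, 0, 0, 0, 0, 10], [0, 0, 0, 0, 0, 0, 10], [0, 0, 0, 0, 0, 0, 10], [0, 0, 0, 0, 0, 0, 10], [0, 0, 0, 0, 0, 0, 10], [0, 0, 0, 0, 0, 0, 10]],
])

```text
clock: 19.35
position: [0.517, 0.3024, 0.1502]
ee_rot: [-1.257, 1.178, 1.257]
force: [-0.7, -0.4, -3.1]
width: 0.259
```

```bash
python3 - <<'E'
from h import *
st();go([.5155,.3045,.075],93.8)
E
```

```text
t 19.35 p [0.517  0.3024 0.1502] jaw 93.73 down [ 1.e-04  1.e-04 -1.e+00] F [-0.7 -0.4 -3.1] w 23.9 j [-0.67  0.46  0.07  1.74 -0.04  0.94  1.05]
shift [75.2  1.3  2.2] turn [-0.07  0.    0.01]
```

Call:
send_rows([
  [[15, 1, 2, 0, 0, 0, 10], [35, 1, 2, 0, 0, 0, 10], [55, 1, 2, 0, 0, 0, 10], [70, 1, 2, 0, 0, 0, 10], [75, 1, 2, 0, 0, 0, 10], [75, 1, 2, 0, 0, 0, 10], [75, 1, 2, 0, 0, 0, 10], [75, 1, 2, 0, 0, 0, 10]],
])

```text
clock: 20.15
position: [0.5164, 0.3047, 0.0762]
ee_rot: [-1.257, 1.176, 1.256]
force: [0.6, 0.2, -3.1]
width: 0.26
```

```bash
python3 - <<'E'
from h import *
st();img,W=wcloud('w10');s=arm.observe();M=R.from_rotvec(s['ee_rot']).as_matrix()
W=W.reshape(-1,3);W=W[np.isfinite(W).all(1)];L=(W-s['position'])@M*1000
def rep(n,k):
    q=L[k]
    if len(q)>9: print(n,len(q),np.percentile(q[:,2],[1,99]).round(1),'mid',round(np.percentile(q[:,2],[1,99]).mean(),2))
for y0,y1 in ((30,40),(40,50),(50,60),(60,68)):
    b=(abs(L[:,2])<42)&(L[:,1]>y0)&(L[:,1]<y1)
    rep('blocktop',b&(W[:,2]>.05)&(W[:,2]<.062));rep('stud',b&(abs(L[:,2])<20)&(W[:,2]>.07))
E
```

```text
t 20.15 p [0.5164 0.3047 0.0762] jaw 93.74 down [ 0.0014  0.001  -1.    ] F [ 0.6  0.2 -3.1] w 23.9 j [-0.66  0.55  0.06  1.8  -0.04  0.79  1.05]
blocktop 1214 [-31.7  31.8] mid 0.06
stud 6094 [-19.8  19.7] mid -0.01
blocktop 1266 [-31.8  31.8] mid 0.03
stud 1227 [-9.8  9.5] mid -0.12
blocktop 1264 [-31.4  32.1] mid 0.33
stud 1127 [-9.6  9.5] mid -0.09
blocktop 1047 [-31.6  32. ] mid 0.2
stud 895 [-9.6  9.4] mid -0.07
```

View pics/w10.png

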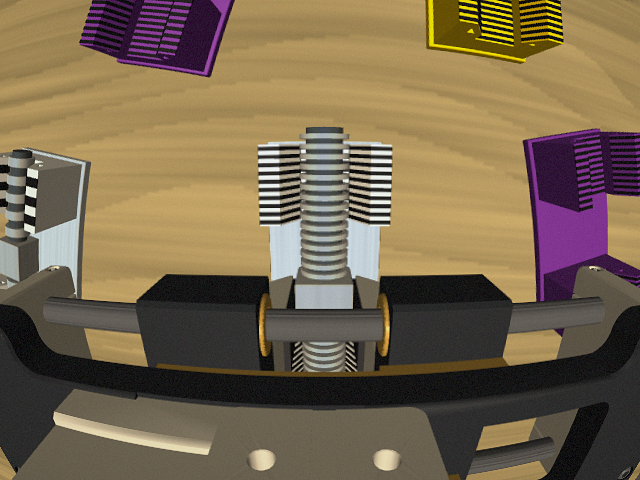

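The fine stud is centred over the fine gauge to within 0.3 mm. Lower and release.

Call:
send_rows([
  [[8, 0, 0, 0, 0, 0, 10], [16, 0, 0, 0, 0, 0, 10], [24, 0, 0, 0, 0, 0, 10], [32, 0, 0, 0, 0, 0, 10], [38, 0, 0, 0, 0, 0, 10], [41, 0, 0, 0, 0, 0, 10], [41, 0, 0, 0, 0, 0, 10], [41, 0, 0, 0, 0, 0, 10]],
])

```text
clock: 21.0
position: [0.5159, 0.3045, 0.0343]
ee_rot: [-1.257, 1.177, 1.257]
force: [-0.9, 1.0, -4.0]
width: 0.259
```

Call:
send_rows([
  [[1, 0, 0, 0, 0, 0, 10], [1, 0, 0, 0, 0, 0, 10], [1, 0, 0, 0, 0, 0, 30], [1, 0, 0, 0, 0, 0, 35], [1, 0, 0, 0, 0, 0, 45], [1, 0, 0, 0, 0, 0, 50], [1, 0, 0, 0, 0, 0, 50], [1, 0, 0, 0, 0, 0, 50]],
])

```text
clock: 21.8
position: [0.5158, 0.3044, 0.0332]
ee_rot: [-1.257, 1.178, 1.257]
force: [0.0, 1.0, 0.0]
width: 0.499
```

Call:
send_rows([
  [[-20, 0, 0, 0, 0, 0, 50], [-60, 0, 0, 0, 0, 0, 50], [-100, 0, 0, 0, 0, 0, 50], [-140, -10, 0, 0, 0, 0, 50], [-170, -30, 0, 0, 0, 0, 50], [-170, -60, -40, 0, 0, 0, 50], [-170, -60, -80, 0, 0, 0, 50], [-170, -60, -80, 0, 0, 0, 50]],
])

```text
clock: 22.6
position: [0.583, 0.2205, 0.2034]
ee_rot: [-1.254, 1.184, 1.248]
force: [0.3, -0.4, -0.0]
width: 0.497
```

Call:
send_rows([
  [[0, 0, 0, 0, 0, 0, 50], [0, 0, 0, 0, 0, 0, 50], [0, 0, 0, 0, 0, 0, 50], [0, 0, 0, 0, 0, 0, 50], [0, 0, 0, 0, 0, 0, 50], [0, 0, 0, 0, 0, 0, 50], [0, 0, 0, 0, 0, 0, 50], [0, 0, 0, 0, 0, 0, 50]],
])

```text
clock: 23.4
position: [0.5809, 0.2285, 0.2032]
ee_rot: [-1.257, 1.178, 1.257]
force: [0.7, 0.2, 0.2]
width: 0.5
```

```bash
python3 - <<'E'
from h import *
st();img,W=wcloud('w11');shot('side','s11');shot('scene','c11')
P=W.reshape(-1,3);P=P[np.isfinite(P).all(1)]
for nm,c,a in [('coarse',(.523,.0856),-11.3),('fine',(.5155,.3045),3.8)]:
    t=np.radians(a);d=P[:,:2]-c;lx=(d[:,0]*np.cos(t)+d[:,1]*np.sin(t))*1000;ly=(-d[:,0]*np.sin(t)+d[:,1]*np.cos(t))*1000
    for x0,x1 in ((-80,-69),(-68,-50),(-50,-28),(-26,-14),(-12,12),(14,26),(28,50),(50,68),(69,80)):
        k=(lx>x0)&(lx<x1)&(abs(ly)<14)&(P[:,2]>.028)
        kk=k&(abs(ly)<4)
        if kk.sum()>5: print(nm,x0,x1,kk.sum(),'ztop',np.percentile(P[kk,2],[50,95]).round(4),'ly',np.percentile(ly[k],[2,98]).round(1))
    k=(abs(ly)<5)&(P[:,2]>.035)&(abs(lx)<90);print(nm,'lx ext',np.percentile(lx[k],[.3,99.7]).round(1))
E
```

```text
t 23.4 p [0.5809 0.2285 0.2032] jaw 93.74 down [ 0.  0. -1.] F [0.7 0.2 0.2] w 46.0 j [-0.53  0.45  0.09  1.61 -0.05  1.08  1.22]
coarse -80 -69 50 ztop [0.0489 0.0515] ly [-6.3  9. ]
coarse -68 -50 172 ztop [0.0498 0.052 ] ly [-13.6  10.1]
coarse -50 -28 212 ztop [0.0497 0.0517] ly [-13.7  10.1]
coarse -26 -14 109 ztop [0.0497 0.0515] ly [-7.5  9.7]
coarse -12 12 218 ztop [0.0531 0.0545] ly [-11.2  12.4]
coarse 14 26 104 ztop [0.0498 0.0519] ly [-7.1 10.4]
coarse 28 50 179 ztop [0.05   0.0523] ly [-13.7  10.5]
coarse 50 68 148 ztop [0.0498 0.052 ] ly [-13.8  10.3]
coarse 69 80 43 ztop [0.0501 0.0518] ly [-5.9 10.3]
coarse lx ext [-74.   74.9]
fine -80 -69 60 ztop [0.0491 0.0514] ly [-9.8  8.6]
fine -68 -50 188 ztop [0.0501 0.0517] ly [-13.   13.8]
fine -50 -28 227 ztop [0.0496 0.0517] ly [-13.2  13.8]
fine -26 -14 125 ztop [0.0498 0.0516] ly [-10.2   7.4]
fine -12 12 246 ztop [0.0532 0.0544] ly [-12.8  10.7]
fine 14 26 1097 ztop [0.2853 0.2976] ly [-12.9   5.8]
fine 28 50 2300 ztop [0.2833 0.2926] ly [-13.8  12.9]
fine 50 68 1057 ztop [0.3126 0.3136] ly [-13.6  12.8]
fine 69 80 779 ztop [0.2873 0.3134] ly [-10.7  12.7]
fine lx ext [-72.7  89.3]
```

View pics/w11.png

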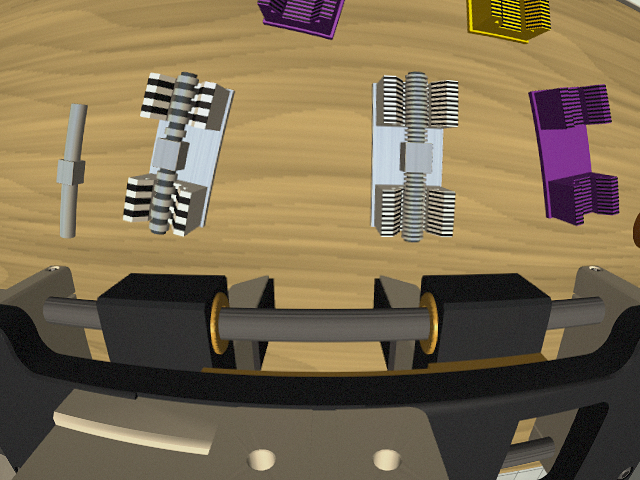

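View pics/c11.png

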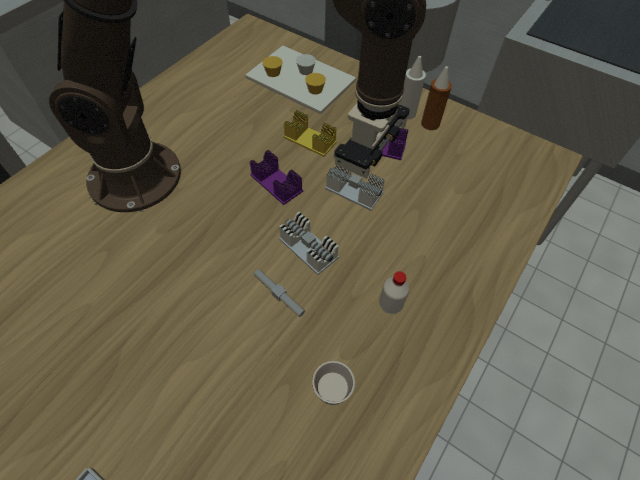

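The wrist view shows the coarse stud in the coarse gauge at (172,152) and the fine stud in the fine gauge at (415,157). The pin at (70,172) has not moved. The gripper corrupted the readings for one half of the fine stud, so I'll filter it out, re-check, and hand in.

```bash
python3 - <<'E'
from h import *
P=np.load('pics/w11_W.npy').reshape(-1,3);P=P[np.isfinite(P).all(1)];P=P[P[:,2]<.1]
t=np.radians(3.8);d=P[:,:2]-(.5155,.3045);lx=(d[:,0]*np.cos(t)+d[:,1]*np.sin(t))*1000;ly=(-d[:,0]*np.sin(t)+d[:,1]*np.cos(t))*1000
z=[]
for x0,x1 in ((-68,-50),(14,26),(28,50),(50,68),(69,80)):
    k=(lx>x0)&(lx<x1)&(abs(ly)<4)&(P[:,2]>.028);z.append(np.median(P[k,2]));print(x0,k.sum(),z[-1].round(4))
if max(abs(np.array(z)-.05))<.0025: print(arm.sign_off())
E
```

```text
-68 188 0.0501
14 124 0.0501
28 218 0.0497
50 170 0.0503
69 49 0.0491
the job is handed in; nothing more can be done
None
```

I laid the coarse-threaded stud in the gauge with the wide notches first, then the fine-threaded stud in the white gauge with the close notches. I handed the job in at about 23.5 s of the 59 s allowed.

- **Seating:** after the gripper had moved clear, the wrist camera's depth readings put both shafts level along their length. Their tops are 49–50 mm above the bench, where 50 mm is right for a 20 mm shaft on the 30 mm floor. Both collars are in the gaps between the blocks.
- **Left alone:** the pin, bottle, ramekin and the purple and yellow look-alikes show no movement in the last pictures.
- **Forces:** the readings at the end of each move stayed below about 10 N.
- **Checks that disagreed:**
  - The fixed cameras and the wrist camera differed by about 2.5 mm in y. I settled this by centring each stud over its gauge in the wrist view before lowering it.
  - My first check of half of the fine stud picked up the gripper. With the gripper filtered out, that half also read level.
  - An attempt to fit a model of the groove failed, and I did not use it.

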